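Tighten the back gauge clamp screw of a bench trimmer

ROBOT

A 7-joint arm with a two-finger parallel gripper is mounted at the origin on the work surface. World frame = base frame: x ahead of the robot, y to its left, z up, the work surface at z = 0. Lengths are in m, angles in degrees, forces in N, time in s.
With the tool pointing down it reaches from about 0.425 to 0.875 m from the base axis. Payload 4.7 kg.
Tool frame: the origin (TCP) lies at the very end of the fingers, on their centre line; the grasp point (between the pads) lies env.hold_point_z behind it (env.hold_point_z is the distance from the TCP to the grasp point, in m); z points along the fingers, y is the line along which they close (so a half turn about z gives the same grasp; the last joint's range is limited). The gripper opens to 87 mm and grips with 3 to 60 N. Pads are 19 mm wide; open, the fingers measure 117 mm over their backs; the gripper's body (75 mm by 190 mm) begins 51 mm behind the grasp point.
Start: joints at [-76.541, 18.392, -4.016, 83.108, 1.295, 78.541, -3.26], TCP at [0.142, 0.634, 0.223] pointing down, gripper open.
Joint ranges: [-163.93, 163.93], [-17.29, 119.83], [-79.2, 71.16], [3.27, 140.29], [-89.18, 269.18], [5.43, 117.66], [-154.24, 154.24]. Speed limits (degrees/s): [147.25, 147.25, 180, 180, 180, 180, 180].

INTERFACE

Orientations are given as [roll, pitch, yaw] about the fixed x, y, z axes, in that order (R = Rz(yaw) Ry(pitch) Rx(roll)).
In Python, from cell import env gives the robot as it stands.
- The arm moves only by the shell command python3 -m jog 'ROWS' [FORCE]. ROWS is JSON, a list of rows, each an object with "dp": the shift along the tool's x, y, z in cm, a list of three; "twist": the turn about the tool's z in degrees; "fingers": the opening, from 0 (shut) to 1 (fully open). A call has 1 to 8 rows; each row is the pose to reach, as a shift and turn from the pose commanded when the call began, along the tool's axes at that moment; what a row does not reach only later rows make up. A row lasts 1/8 s, in which the tool goes at most 62.5 mm and 10.7 degrees, less where a joint would pass 70% of its speed; a pose out of reach is approached as far as the arm can. A call with a gripper value outside its range is refused whole. The fingers move at their own pace and stop on an object; FORCE is the grip in N (left out, the last holds). Time passes only in rows, so rows that repeat a pose let the fingers close. It gives the time, the measured TCP pose, the force, the opening and the grip force at its end, in the units of the state.
- env.get_obs(): the state, without advancing time (a new reading comes with each control period).
- env.read_camera(name): name is "scene" or "top" or "wrist"; returns a dict with "pixels" (384x512x3 uint8, blue, green, red), "depth" (384x512 float32, m along the optical axis (not along the pixel's ray), 0 where there is no reading), "fx", "fy", "cx", "cy" (pixels), "rvec" (rotation vector, rad) and "tvec" (3), from world to camera coordinates, as OpenCV has them. Camera axes: x right, y down, z forward; pixel columns grow to the right and rows downward; lengths in m; the calibration is good to about 2 mm. A picture is of the moment at which its call begins.
- env.sign_off(): hands the job in; it is judged then, once.
The state is a dict: "time_s": time; "qpos": joint angles; "joint_velocities": joint speeds; "effort": joint torques, N m; "tool_pos": TCP position; "tool_rot": TCP orientation; "force": force on the tool from outside, world axes, zero at the start; "wrist_torque": the same for the moment, N m; "grip_width": finger opening in m; "grasp_force": force on a finger pad.
Only numpy, scipy, OpenCV 4.12 (cv2) and the standard library are available. Lean on these libraries where they do the work, as an engineer would, in place of code of your own. Each camera call takes 0.05 s, during which the arm holds its last target. There are 200 camera calls.

TASK

The back gauge of the bench paper trimmer has been set, but its slotted clamp screw is still loose. Take the flat driver out of the tool block, seat its blade in the slot and turn the screw clockwise until it comes up fully tight, without shifting the gauge; then stand the driver back in the block, fully down in its hole. Leave the awl, the cross-point driver and the coffee cup as they are.

Things in the scene. Friction and masses are not known exactly. Their poses are not given: they have to be found in the camera images.
- flat_driver: Short flat screwdriver, 135 mm long, 160 g, standing blade down in one of the tool block's holes; black, with a thick HEXAGONAL handle. Origin: middle of the blade's tip (lowest point); z up the driver's axis, x along the blade's width, y through its thickness. Blade 16 mm wide, 2.6 mm thick, straight for 14 mm above the tip, then a round 10 mm shank up to the guard.
- driver_grip (a point): Middle of the flat driver's grip, on its axis 97 mm above the blade tip, axes as the driver's; a good height to hold it. The grip is hexagonal, 32 mm across flats, 62 to 126 mm above the tip, end cap to 135 mm; one pair of flats faces the driver's +x and -x, the others lie 60 degrees on. Below it a round guard, 40 mm across, 55 to 62 mm above the tip.
- slot (a point): Middle of the FLOOR of the slot in the clamp screw's head; z up, x along the slot, y across. Head: bare steel disc, 26 mm across, on a dark steel shoe; axis vertical. The slot crosses the whole head, open-ended, 4 mm wide, 5 mm deep (head top 5 mm above this point), mouth bevelled to 6.5 mm over the top 1.5 mm. A seated blade's tip rests here. The head's top is about 69 mm above the table.
- clamp_screw (a joint): Turn of the clamp screw in rad, growing clockwise seen from above (tightening). Starts loose, between 0 and 0.5; firm stop at 1.3 = fully tight, where the slot lies along the trimmer's x axis, parallel to the gauge's stop bar. Steady drag of about 0.12 N m; stays where it is left. The screw does not rise or sink as it turns.
- back_gauge: The trimmer's back gauge: dark steel shoe 66 x 60 mm on the rail, top 58 mm above the table, carrying the clamp screw; a steel stop bar 205 mm long runs from it along the trimmer's +x, with grey board lying against it. Axes as the trimmer's; origin under the screw's axis at table height. It slides along the rail (y) if pushed with more than about 20 N.
- trimmer: Bench paper trimmer, fixed: grey bed 300 mm (x) by 400 mm (y), top 30 mm above the table, white grid lines. Origin under the bed's centre, z up. Lever with blade lies down along the +y edge, its black handle sticking out to -x, 62 mm high; an aluminium rail, parallel to y, runs along the near (-x) edge and carries the back gauge.
- tool_block: Fixed wooden block 70 mm (x) by 240 mm (y), 75 mm high, origin under its centre, z up. Three round holes, 23 mm across, 62 mm deep, in its top at x = 0, y = -72, 0 and +72 mm, each holding one upright tool, in any order. With the flat driver fully down, its guard rests on the block's top and its tip is 20 mm above the block's underside.
- cross_driver: Cross-point screwdriver standing in another hole of the block: slim ROUND black handle 26 mm across, 143 mm long overall. Origin at its tip, z up its axis.
- awl: Bookbinder's awl standing in another hole of the block: pear-shaped dark wooden handle 35 mm across, 122 mm long overall. Origin at its tip, z up its axis.
- coffee_cup: Lidded paper coffee cup, 86 mm across the lid, 108 mm high, standing beyond the gap between block and trimmer. Origin at the centre of its underside, z up.
There are look-alikes about, which are no part of the job. What is shaped like the flat_driver but green, purple or red is not meant.

How it is judged:
By the outcome, as a careful person would: the job done as asked, in the order asked, and still so for the second after the job is handed in, with the robot touching nothing.
It also fails if it takes over 61 s, if anything falls off the work surface, if the arm or the gripper's body presses on something with over 40 N, if the wrist force passes 120 N, or if a joint passes its speed limit or range.

## Working session

There is one attempt and no reset: what is moved stays moved. The work goes in short steps, Python scripts to look and compute and a shell command to move; the robot and the scene stay as the last step left them, time stands still between calls to the robot, and variables do not carry over. Pictures are saved under pics/ and viewed, at most 10 in all, crops included, and the job is handed in when it is done.

```bash
mkdir -p pics; ls; cat > h.py <<'E'
import numpy as np, cv2
from cell import env
def cam(n):
    c=env.read_camera(n); c['R']=cv2.Rodrigues(np.array(c['rvec'],float))[0]; c['t']=np.array(c['tvec'],float).ravel(); return c
def ray(c,u,v):
    d=c['R'].T@np.array([(u-c['cx'])/c['fx'],(v-c['cy'])/c['fy'],1.]); return -c['R'].T@c['t'],d
def onz(c,u,v,z):
    o,d=ray(c,u,v); return o+d*(z-o[2])/d[2]
def cloud(c):
    v,u=np.mgrid[0:384,0:512]; z=c['depth']
    p=np.stack([(u-c['cx'])/c['fx']*z,(v-c['cy'])/c['fy']*z,z],-1)
    w=(p-c['t'])@c['R']; w[z==0]=np.nan; return w
def proj(c,p):
    q=c['R']@np.array(p)+c['t']; return c['fx']*q[0]/q[2]+c['cx'],c['fy']*q[1]/q[2]+c['cy']
E
python3 - <<'E'
from h import *
for n in('scene','top'):
    c=cam(n); np.savez('pics/%s1.npz'%n,**c); cv2.imwrite('pics/%s1.png'%n,c['pixels']); print(n,-c['R'].T@c['t'],c['fx'])
print(env.hold_point_z,env.get_obs())
a,b=[cv2.imread('pics/%s1.png'%n) for n in('scene','top')]
cv2.imwrite('pics/both.png',np.vstack([a,b])[:, :] if 0 else cv2.resize(np.hstack([a,b]),(800,300)))
E
```

```text
pics
scene [ 1.12474905 -0.37370221  1.02565783] 483.9201077921629
top [ 0.49522725 -0.0719788   1.14523248] 393.821404373023
0.0187 {'time_s': 0.1, 'qpos': array([-76.54033915,  18.4327917 ,  -4.0150356 ,  83.16722079,
         1.29649706,  78.54026562,  -3.26097281]), 'joint_velocities': array([-0.12717167, -0.12599716, -0.05512409, -0.25496509, -0.00721206,
        0.02826531,  0.0460997 ]), 'effort': array([-3.00818647e-04, -4.92571557e+01, -4.05822918e-01, -3.13401175e+01,
       -6.42856560e-02,  3.95110063e-02,  7.17321609e-05]), 'tool_pos': array([0.14232283, 0.63373087, 0.22159978]), 'tool_rot': array([-1.79905033e+02,  7.04298424e-03,  1.67348779e+02]), 'force': array([0.44200831, 0.23890983, 0.58547682]), 'wrist_torque': array([-0.01098704, -0.0223241 , -0.01007921]), 'grasp_force': 0.0, 'grip_width': 0.08699652421545001}
```

View pics/scene1.png

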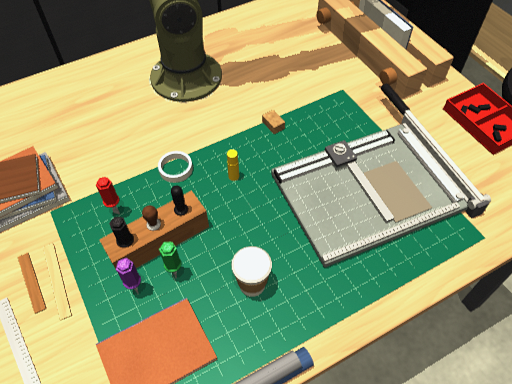

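View pics/top1.png

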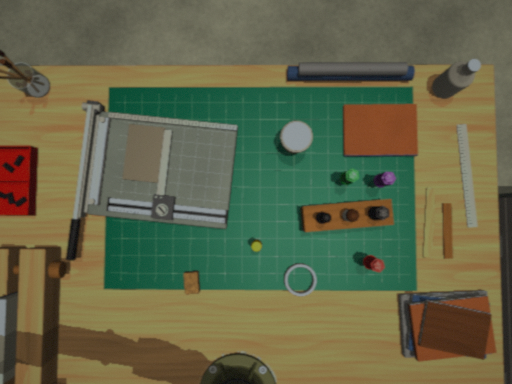

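The scene view shows the block with the black tools at (121,230) and (179,198) and the awl at (151,215). The screw head is at (340,148) and the cup at (252,265). In the top view the tools are at (379,213), (351,215) and (323,217), and the screw is at (163,210). The thick black handle, probably the flat driver, is at the low-y end of the block.

```bash
python3 - <<'E'
from h import *
for n in('top','scene'):
    c=cam(n); w=cloud(c); X,Y,Z=w[...,0],w[...,1],w[...,2]
    px={'top':[(379,213),(351,215),(323,217),(163,210),(296,137)],'scene':[(121,230),(151,215),(179,198),(340,148),(252,262)]}[n]
    for u,v in px: print(n,(u,v),w[v,u].round(4))
    c0=w[px[1][1],px[1][0]][:2]
    near=np.hypot(X-c0[0],Y-c0[1])<.16
    m=near&(abs(Z-.075)<.006)
    r=cv2.minAreaRect(w[m][:,:2].astype(np.float32)*1000); print('block',m.sum(),r, np.nanmedian(Z[m]))
    m2=(near&(Z>.095)).astype(np.uint8)
    k,l,s,ce=cv2.connectedComponentsWithStats(m2)
    for i in range(1,k):
        q=w[l==i]
        if len(q)<8: continue
        zt=np.percentile(q[:,2],95); t=q[q[:,2]>zt-.008]
        print(' tool',ce[i].round(1),len(q),'ztop',zt.round(4),'mid',((t.min(0)+t.max(0))/2)[:2].round(4),'ext',(t.max(0)-t.min(0))[:2].round(4), c['pixels'][l==i].mean(0).round())
    # shoe + head
    g0=w[px[3][1],px[3][0]][:2]; near=np.hypot(X-g0[0],Y-g0[1])<.06
    m=near&(abs(Z-.058)<.005); r=cv2.minAreaRect(w[m][:,:2].astype(np.float32)*1000); print('shoe',m.sum(),r)
    m=near&(Z>.0645)&(Z<.075); r=cv2.minAreaRect(w[m][:,:2].astype(np.float32)*1000); print('head',m.sum(),r,np.nanmedian(Z[m]))
    u,v=px[3]; 
    if n=='scene': cv2.imwrite('pics/crops.png',np.hstack([cv2.resize(c['pixels'][v-25:v+25,u-25:u+25],(400,400),interpolation=2),cv2.resize(c['pixels'][v+30:v+130,85-15:85+85+0][:, :],(400,400)) if 0 else cv2.resize(c['pixels'][170:270,100:200],(400,400),interpolation=2)]))
E
```

```text
top (379, 213) [ 0.5069 -0.3636  0.1539]
top (351, 215) [ 0.5019 -0.2967  0.1406]
top (323, 217) [ 0.4967 -0.2226  0.1603]
top (163, 210) [0.5154 0.2017 0.0651]
top (296, 137) [ 0.7089 -0.1608  0.108 ]
block 1822 ((521.7485961914062, -314.31365966796875), (233.88304138183594, 236.26515197753906), 59.916969299316406) 0.07500531304193343
 tool [351.3 175.5] 168 ztop 0.1372 mid [ 0.6064 -0.3065] ext [0.0337 0.0286] [ 74. 121.  63.]
 tool [387.3 178.1] 182 ztop 0.1373 mid [ 0.5986 -0.3991] ext [0.0283 0.0282] [105.  66.  94.]
 tool [380.3 212.6] 220 ztop 0.1568 mid [ 0.5069 -0.3769] ext [0.03   0.0267] [40. 46. 51.]
 tool [352.3 215. ] 143 ztop 0.1432 mid [ 0.5019 -0.3041] ext [0.0255 0.0282] [24. 42. 66.]
 tool [325.2 217.4] 104 ztop 0.1644 mid [ 0.4967 -0.2317] ext [0.02   0.0225] [25. 31. 37.]
 tool [376.1 264.3] 177 ztop 0.1366 mid [ 0.3761 -0.3671] ext [0.0278 0.028 ] [ 50.  59. 115.]
shoe 443 ((524.8236694335938, 204.65603637695312), (61.18600082397461, 65.81999969482422), 83.75373077392578)
head 65 ((516.9500732421875, 205.2707977294922), (24.032814025878906, 23.253036499023438), 
[... 482 characters left out ...]
ol [177.6 196.7] 239 ztop 0.1639 mid [ 0.4982 -0.2312] ext [0.0255 0.0227] [20. 22. 23.]
 tool [149.9 214.4] 229 ztop 0.143 mid [ 0.5064 -0.3026] ext [0.0298 0.0288] [28. 48. 80.]
 tool [119.8 229.4] 376 ztop 0.1566 mid [ 0.513  -0.3742] ext [0.032  0.0302] [26. 28. 29.]
 tool [168.5 252.3] 305 ztop 0.137 mid [ 0.6067 -0.3037] ext [0.0321 0.0315] [ 70. 143.  53.]
 tool [125.6 269.4] 329 ztop 0.1374 mid [ 0.6018 -0.3952] ext [0.0293 0.0308] [136.  64. 123.]
shoe 399 ((525.8508911132812, 205.66049194335938), (61.04334259033203, 68.2221450805664), 84.67485809326172)
head 64 ((518.4933471679688, 207.53724670410156), (23.598987579345703, 25.892528533935547), 32.78501510620117) 0.06860067348538071
```

View pics/crops.png

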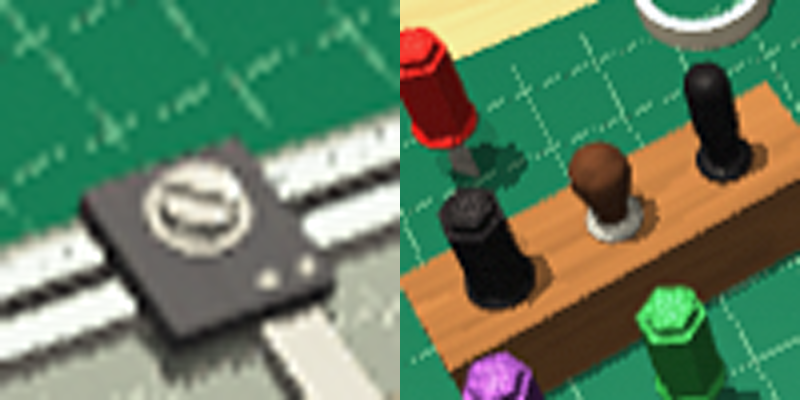

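The scene crop confirms the hexagonal black driver, at scene (121,230), in the low-y hole at about (0.51,-0.375). The slot's head is at about (0.518,0.206). I'll move above the slot first, since it is on the way.

```bash
cat >> h.py <<'E'
def goto(x,y,z,yaw=None):
    o=env.get_obs(); p=o['tool_pos']; a=np.radians(o['tool_rot'][2]); d=np.array([x,y,z])-p
    print('pose',p.round(4),o['tool_rot'].round(2),'F',o['force'].round(1),'t',o['time_s'])
    print('dp cm',(100*np.array([d[0]*np.cos(a)+d[1]*np.sin(a),d[0]*np.sin(a)-d[1]*np.cos(a),-d[2]])).round(2),'twist',None if yaw is None else round((o['tool_rot'][2]-yaw+180)%360-180,1))
E
python3 -m jog '[{"dp":[-46,-33.5,-6],"twist":55,"fingers":0.6},{"dp":[-46,-33.5,-6],"twist":55,"fingers":0.6},{"dp":[-46,-33.5,-6],"twist":55,"fingers":0.6},{"dp":[-46,-33.5,-6],"twist":55,"fingers":0.6},{"dp":[-46,-33.5,-6],"twist":55,"fingers":0.6},{"dp":[-46,-33.5,-6],"twist":55,"fingers":0.6},{"dp":[-46,-33.5,-6],"twist":55,"fingers":0.6},{"dp":[-46,-33.5,-6],"twist":55,"fingers":0.6}]'
python3 - <<'E'
from h import *
goto(.518,.206,.28,112)
c=cam('wrist'); cv2.imwrite('pics/w1.png',c['pixels'])
C=-c['R'].T@c['t']; print('cam',C.round(3),'axis',c['R'][2].round(3)); print(proj(c,[.518,.206,.069]),c['fx'])
E
```

```text
time_s: 1.2
tool_pos: [0.4714, 0.259, 0.2753]
tool_rot: [180.0, -0.0, 112.4]
force: [1.6, 0.2, -0.7]
grip_width: 0.0524
grasp_force: 0.0
pose [0.4714 0.259  0.2753] [ 1.7997e+02 -3.0000e-02  1.1237e+02] F [ 1.6  0.2 -0.7] t 1.2
dp cm [-6.67  2.29 -0.47] twist 0.4
cam [0.443 0.327 0.438] axis [ 0.102 -0.248 -0.963]
(np.float64(269.9229586522317), np.float64(217.37192354136465)) 276.068523399348
```

```bash
python3 -m jog '[{"dp":[-3.5,2.3,12],"twist":0,"fingers":0.6},{"dp":[-3.5,2.3,12],"twist":0,"fingers":0.6},{"dp":[-3.5,2.3,12],"twist":0,"fingers":0.6},{"dp":[-3.5,2.3,12],"twist":0,"fingers":0.6}]'
python3 - <<'E'
from h import *
c=cam('wrist'); np.savez('pics/w2.npz',**c); cv2.imwrite('pics/w2.png',c['pixels'])
u,v=proj(c,[.518,.206,.069]); print(u,v); u,v=int(u),int(v)
w=cloud(c); near=np.hypot(w[...,0]-.518,w[...,1]-.206)<.035
m=near&(w[...,2]>.065)&(w[...,2]<.075); print(m.sum(),np.median(w[m],0))
(cx,cy),r=cv2.minEnclosingCircle(np.argwhere(m)[:,::-1].astype(np.float32)); print('head px',cx,cy,r,'world',onz(c,cx,cy,.069))
cv2.imwrite('pics/w2c.png',np.hstack([cv2.resize(c['pixels'],(400,300)),cv2.resize(c['pixels'][v-40:v+35,u-50:u+50],(400,300),interpolation=2)]))
E
```

```text
time_s: 1.75
tool_pos: [0.5053, 0.2382, 0.1566]
tool_rot: [179.9, -0.0, 112.4]
force: [0.1, -0.3, 1.0]
grip_width: 0.0521
grasp_force: 0.0
253.47390587850145 229.92351082383243
498 [0.51496012 0.21094694 0.06950076]
head px 252.5416717529297 224.5 13.246238708496094 world [0.51499009 0.210929   0.069     ]
```

View pics/w2c.png

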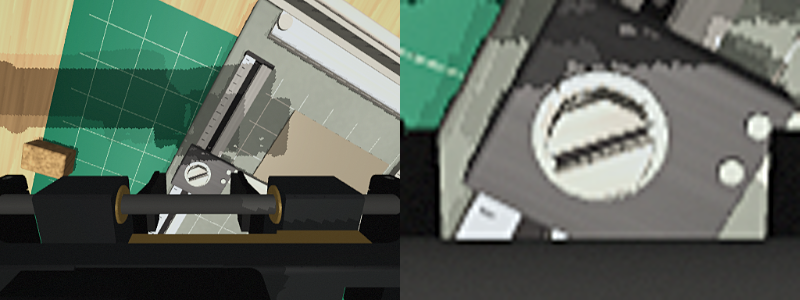

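```bash
python3 - <<'E'
from h import *
c=dict(np.load('pics/w2.npz')); g=cv2.cvtColor(c['pixels'],6)
v,u=np.mgrid[0:384,0:512]; cx,cy,r=252.5,224.5,13.2
for th in(90,120,150):
    m=((np.hypot(u-cx,v-cy)<.85*r)&(g<th)).astype(np.uint8)
    k,l,s,ce=cv2.connectedComponentsWithStats(m)
    for i in range(1,k):
        if s[i,4]<15: continue
        p=np.argwhere(l==i)[:,::-1]; w=np.array([onz(c,a,b,.067)[:2] for a,b in p])
        vx,vy,x0,y0=cv2.fitLine(w.astype(np.float32),cv2.DIST_L2,0,.0001,.0001).ravel()
        print(th,s[i,4],ce[i].round(1),'mid',w.mean(0).round(4),'yaw',np.degrees(np.arctan2(vy,vx)).round(1),'len',np.ptp(w@[vx,vy]).round(4),'wid',np.ptp(w@[-vy,vx]).round(4))
# bar / shoe direction via shoe edge from depth
w=cloud(c); m=(np.hypot(w[...,0]-.515,w[...,1]-.211)<.06)&(abs(w[...,2]-.058)<.004)
print(cv2.minAreaRect(w[m][:,:2].astype(np.float32)*1000))
goto(.509,-.376,.28,54)
E
```

```text
90 50 [252.  225.4] mid [0.5152 0.2091] yaw 43.7 len 0.0219 wid 0.0031
120 63 [252.  225.6] mid [0.5152 0.2089] yaw 42.9 len 0.0219 wid 0.0044
150 78 [252.4 225.7] mid [0.5156 0.2089] yaw 42.2 len 0.0219 wid 0.0043
((523.3472290039062, 209.50074768066406), (59.84542465209961, 66.11318969726562), 84.33309936523438)
pose [0.5058 0.2387 0.1575] [ 1.7980e+02 -7.0000e-02  1.1242e+02] F [-0.3 -0.1  0.3] t 1.8
dp cm [-56.95 -23.15 -12.25] twist 58.4
```

```bash
python3 -m jog '[{"dp":[0,0,-8],"twist":0,"fingers":0.6},{"dp":[-10,-4,-11],"twist":10,"fingers":0.6},{"dp":[-56,-21.5,-11],"twist":58,"fingers":0.6},{"dp":[-56,-21.5,-11],"twist":58,"fingers":0.6},{"dp":[-56,-21.5,-11],"twist":58,"fingers":0.6},{"dp":[-56,-21.5,-11],"twist":58,"fingers":0.6},{"dp":[-56,-21.5,-11],"twist":58,"fingers":0.6},{"dp":[-56,-21.5,-11],"twist":58,"fingers":0.6}]'
python3 - <<'E'
from h import *
goto(.527,-.352,.24,54)
E
```

```text
time_s: 2.8
tool_pos: [0.5163, -0.1958, 0.2615]
tool_rot: [179.7, -0.3, 54.4]
force: [0.3, 0.5, 0.5]
grip_width: 0.052
grasp_force: 0.0
pose [ 0.5163 -0.1958  0.2615] [179.75  -0.27  54.45] F [0.3 0.5 0.5] t 2.8
dp cm [-12.09   9.96   2.15] twist 0.4
```

```bash
python3 -m jog '[{"dp":[-12,10,2],"twist":0,"fingers":0.6},{"dp":[-12,10,2],"twist":0,"fingers":0.6},{"dp":[-12,10,2],"twist":0,"fingers":0.6},{"dp":[-12,10,2],"twist":0,"fingers":0.6},{"dp":[-12,10,2],"twist":0,"fingers":0.6}]'
python3 - <<'E'
from h import *
c=cam('wrist'); np.savez('pics/w3.npz',**c)
u,v=proj(c,[.509,-.376,.155]); print(u,v); u,v=int(u),int(v)
w=cloud(c); near=np.hypot(w[...,0]-.509,w[...,1]+.376)<.04
zt=np.nanpercentile(w[near&(w[...,2]>.1)&(w[...,2]<.17)][:,2],95)
m=near&(abs(w[...,2]-zt)<.004); print(zt,m.sum(),w[m].mean(0).round(4)); r=cv2.minAreaRect(w[m][:,:2].astype(np.float32)*1000); print(r)
# hex flats: fit orientation of cap and grip outlines (mod 60)
for zr in((zt-.004,zt+.004),(.13,.17)):
    m=near&(w[...,2]>zr[0])&(w[...,2]<zr[1]); P=w[m][:,:2]
    a=np.radians(np.arange(0,60)); ext=[max(np.ptp(P@[np.cos(t+k),np.sin(t+k)]) for k in(0,np.pi/3,2*np.pi/3)) for t in a]
    print(zr,'flat normal yaw',np.argmin(ext),[[round(np.ptp(P@[np.cos(t),np.sin(t)])*1000,1) for t in np.radians([np.argmin(ext)+k])][0] for k in(0,60,120,30,90,150)])
y0,x0=max(v-60,0),max(u-80,0)
cv2.imwrite('pics/w3c.png',np.hstack([cv2.resize(c['pixels'],(400,300)),cv2.resize(c['pixels'][y0:y0+120,x0:x0+160],(400,300),interpolation=2)]))
E
```

```text
time_s: 3.42
tool_pos: [0.5277, -0.3492, 0.2398]
tool_rot: [179.9, -0.1, 54.5]
force: [0.2, -0.1, -0.9]
grip_width: 0.0526
grasp_force: 0.0
254.38281883678 228.8160490926603
0.15644647816882318 532 [ 0.5086 -0.3713  0.1557]
((508.5240478515625, -371.8634033203125), (24.37917137145996, 27.157487869262695), 30.462114334106445)
(np.float64(0.15244647816882317), np.float64(0.16044647816882318)) flat normal yaw 30 [np.float64(24.4), np.float64(24.5), np.float64(24.1), np.float64(27.6), np.float64(27.2), np.float64(27.6)]
(0.13, 0.17) flat normal yaw 29 [np.float64(32.5), np.float64(32.4), np.float64(32.1), np.float64(36.4), np.float64(36.8), np.float64(36.0)]
```

View pics/w3c.png

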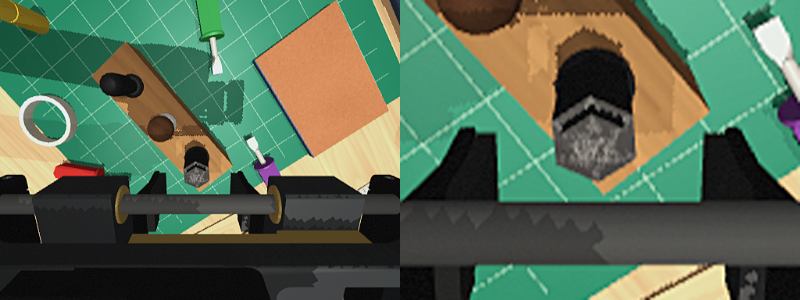

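The cap is a hexagon with flat normals at yaw 29.5° mod 60. Its top is at z 0.156 (0.155 expected) and it measures 32 mm across flats, so this is the flat driver. Next I grasp it at tool yaw 59.5°.

```bash
python3 -m jog '[{"dp":[-3.1,0,0],"twist":-5,"fingers":0.6},{"dp":[-3.1,0,4],"twist":-5,"fingers":0.6},{"dp":[-3.1,0,8],"twist":-5,"fingers":0.6},{"dp":[-3.1,0,11],"twist":-5,"fingers":0.6},{"dp":[-3.1,0,14.1],"twist":-5,"fingers":0.6},{"dp":[-3.1,0,14.1],"twist":-5,"fingers":0.6}]'
python3 -m jog '[{"dp":[0,0,0],"twist":0,"fingers":0.2},{"dp":[0,0,0],"twist":0,"fingers":0.2},{"dp":[0,0,0],"twist":0,"fingers":0.2},{"dp":[0,0,0],"twist":0,"fingers":0.2}]' 45
```

```text
time_s: 4.22
tool_pos: [0.5083, -0.3725, 0.0956]
tool_rot: [-179.8, -0.1, 59.5]
force: [-0.9, 0.0, 0.6]
grip_width: 0.0523
grasp_force: 0.0
time_s: 4.72
tool_pos: [0.5086, -0.3759, 0.0984]
tool_rot: [179.9, -0.0, 59.4]
force: [-0.9, 2.1, 6.6]
grip_width: 0.0317
grasp_force: 45.0
```

```bash
python3 -m jog '[{"dp":[0,0,-3],"twist":0,"fingers":0.2},{"dp":[0,0,-7],"twist":0,"fingers":0.2},{"dp":[0,0,-12],"twist":0,"fingers":0.2},{"dp":[0,0,-17],"twist":0,"fingers":0.2},{"dp":[0,0,-17],"twist":0,"fingers":0.2}]'
python3 - <<'E'
from h import *
o=env.get_obs(); p=o['tool_pos']; print(p,o['tool_rot'])
tip=p+[0,0,.0187-.097]
c=cam('wrist'); s=cam('scene')
out=[]
for q,h in((c,40),(s,30)):
    u,v=map(int,proj(q,tip)); print(u,v,q['depth'][v-8:v+3:2,u-6:u+7:2].round(3).tolist())
    y0,x0=max(0,v-int(1.2*h)),max(0,u-h); out.append(cv2.resize(q['pixels'][y0:y0+2*h,x0:x0+2*h],(400,400),interpolation=0))
cv2.imwrite('pics/blade.png',np.hstack(out))
E
```

```text
time_s: 5.35
tool_pos: [0.5095, -0.3778, 0.2715]
tool_rot: [179.5, 0.0, 59.3]
force: [0.4, -2.4, -1.6]
grip_width: 0.032
grasp_force: 45.0
[ 0.50953151 -0.37780078  0.27149177] [1.79543595e+02 6.51256680e-03 5.93223229e+01]
253 198 [[0.3700000047683716, 0.3700000047683716, 0.3709999918937683, 0.3720000088214874, 0.25, 0.23899999260902405, 0.24500000476837158], [0.1889999955892563, 0.18799999356269836, 0.1899999976158142, 0.1899999976158142, 0.18799999356269836, 0.1889999955892563, 0.1899999976158142], [0.1889999955892563, 0.1889999955892563, 0.1889999955892563, 0.18700000643730164, 0.18799999356269836, 0.18700000643730164, 0.1889999955892563], [0.18799999356269836, 0.18799999356269836, 0.1860000044107437, 0.18299999833106995, 0.1860000044107437, 0.18700000643730164, 0.18799999356269836], [0.1860000044107437, 0.1850000023841858, 0.18000000715255737, 0.17900000512599945, 0.0, 0.1850000023841858, 0.18700000643730164], [0.18299999833106995, 0.1809999942779541, 0.1770000010728836, 0.17599999904632568, 0.1770000010728836, 0.18000000715255737, 0.18199999630451202]]
110 212 [[0.9369999766349792, 0.9350000023841858, 0.9390000104904175, 0.9390000104904175, 1.2350000143051147, 1.2380000352859497, 1.2350000143051147], [0.9359999895095825, 0.9369999766349792, 0.9660000205039978, 0.9710000157356262, 1.2330000400543213, 1.2350000143051147, 1.2289999723434448], [1.2339999675750732, 1.2269999980926514, 0.9679999947547913, 0.9710000157356262, 0.9750000238418579, 1.2280000448226929, 1.2289999723434448], [1.225000023841858, 1.2319999933242798, 0.9850000143051147, 0.9729999899864197, 0.9789999723434448, 1.2239999771118164, 1.225000023841858], [1.225000023841858, 1.2269999980926514, 1.225000023841858, 0.9850000143051147, 0.9819999933242798, 1.2200000286102295, 1.218999981880188], [1.218000054359436, 1.2170000076293945, 1.218000054359436, 1.218999981880188, 0.9900000095367432, 0.9869999885559082, 1.218999981880188]]
```

View pics/blade.png

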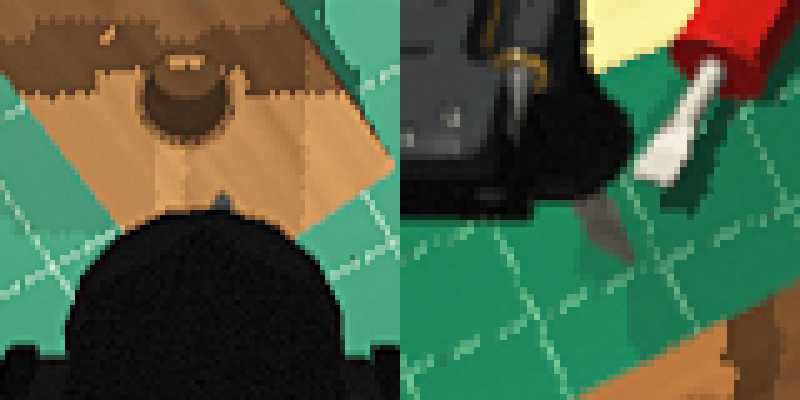

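The wrist crop shows one blade corner past the guard at +x,+y in the tool frame, near crop pixel (222,200). The scene crop shows the tip edge at (620,230), sloping from far left to near right. So the blade yaw is the tool yaw minus 30°, and the slot (43°) needs tool yaw 73°.

```bash
python3 -m jog '[{"dp":[5,-3,0],"twist":0,"fingers":0.2},{"dp":[46,-28.3,0],"twist":-13.7,"fingers":0.2},{"dp":[46,-28.3,0],"twist":-13.7,"fingers":0.2},{"dp":[46,-28.3,0],"twist":-13.7,"fingers":0.2},{"dp":[46,-28.3,0],"twist":-13.7,"fingers":0.2},{"dp":[46,-28.3,0],"twist":-13.7,"fingers":0.2},{"dp":[46,-28.3,0],"twist":-13.7,"fingers":0.2},{"dp":[46,-28.3,0],"twist":-13.7,"fingers":0.2}]'
python3 - <<'E'
from h import *
goto(.501,.161,.198,73)
E
```

```text
time_s: 6.45
tool_pos: [0.4986, 0.1219, 0.2651]
tool_rot: [-179.9, 0.1, 73.1]
force: [0.8, -0.4, -2.3]
grip_width: 0.032
grasp_force: 45.0
pose [0.4986 0.1219 0.2651] [-1.7987e+02  9.0000e-02  7.3080e+01] F [ 0.8 -0.4 -2.3] t 6.45
dp cm [ 3.82 -0.91  6.71] twist 0.1
```

```bash
python3 -m jog '[{"dp":[3.8,-0.9,3],"twist":0,"fingers":0.2},{"dp":[3.8,-0.9,6.7],"twist":0,"fingers":0.2},{"dp":[3.8,-0.9,6.7],"twist":0,"fingers":0.2},{"dp":[3.8,-0.9,6.7],"twist":0,"fingers":0.2},{"dp":[3.8,-0.9,6.7],"twist":0,"fingers":0.2},{"dp":[3.8,-0.9,6.7],"twist":0,"fingers":0.2}]'
cat > meas.py <<'E'
from h import *
from scipy.optimize import least_squares
o=env.get_obs(); p=o['tool_pos']; print(p.round(4),o['tool_rot'].round(2))
c=cam('wrist'); w=cloud(c); cv2.imwrite('pics/w4.png',c['pixels'])
zg=p[2]+.0187-.035
d=w-p; dist=np.hypot(d[...,0],d[...,1])
m=(dist<.026)&(abs(w[...,2]-zg)<.006)
P=w[m]; print('guard',m.sum(),zg.round(4),np.median(P[:,2]).round(4))
# outer edge pixels of the guard mask -> circle r=20
e=m&~cv2.erode(m.astype(np.uint8),np.ones((3,3))).astype(bool)
u,v=np.nonzero(m)[1],np.nonzero(m)[0]
top=[(x,v[u==x].min()) for x in np.unique(u)]
Q=np.array([onz(c,x,y-.5,zg)[:2] for x,y in top]); 
f=least_squares(lambda s:np.hypot(*(Q-s).T)-.020,p[:2],loss='soft_l1',f_scale=.0005)
print('axis by guard',f.x.round(4),'res',np.abs(f.fun).mean().round(5))
a=np.radians(o['tool_rot'][2]); tx=np.array([np.cos(a),np.sin(a)]); ty=np.array([np.sin(a),-np.cos(a)])
print(' rel TCP in tool x,y mm',(1000*np.array([(f.x-p[:2])@tx,(f.x-p[:2])@ty])).round(1))
h=(np.hypot(w[...,0]-.516,w[...,1]-.209)<.03)&(w[...,2]>.0655)&(w[...,2]<.075)
hp=np.argwhere(h)[:,::-1]
hp=hp[np.hypot(*(hp-np.median(hp,0)).T)<25].astype(np.float32)
(cx,cy),r=cv2.minEnclosingCircle(hp); H=onz(c,cx,cy,.069); print('head px',round(cx,1),round(cy,1),round(r,1),H.round(4),'z',np.median(w[h][:,2]).round(4),'n',h.sum())
g=cv2.cvtColor(c['pixels'],6); vv,uu=np.mgrid[0:384,0:512]
for th in(90,120,150):
    mm=((np.hypot(uu-cx,vv-cy)<.85*r)&(g<th)).astype(np.uint8); k,l,s,ce=cv2.connectedComponentsWithStats(mm)
    for i in range(1,k):
        if s[i,4]<15: continue
        W=np.array([onz(c,x,y,.067)[:2] for y,x in np.argwhere(l==i)]).astype(np.float32)
        vx,vy,_,_=cv2.fitLine(W,cv2.DIST_L2,0,.0001,.0001).ravel()
        print(th,s[i,4],'mid',W.mean(0).round(4),'yaw',np.degrees(np.arctan2(vy,vx)).round(1),'len',np.ptp(W@[vx,vy]).round(4))
x0,y0=int(cx)-60,max(0,int(cy)-35)
cv2.imwrite('pics/w4c.png',cv2.resize(c['pixels'][y0:y0+90,x0:x0+120],(640,480),interpolation=2))
E
python3 meas.py
```

```text
time_s: 7.2
tool_pos: [0.5032, 0.1588, 0.2014]
tool_rot: [179.9, -0.1, 73.0]
force: [0.0, -0.1, -2.2]
grip_width: 0.0318
grasp_force: 45.0
[0.5032 0.1588 0.2014] [ 1.7992e+02 -1.0000e-01  7.3000e+01]
guard 506 0.1851 0.1839
axis by guard [0.5037 0.163 ] res 0.00027
 rel TCP in tool x,y mm [ 4.2 -0.8]
head px 251.2 135.3 12.4 [0.5159 0.2103 0.069 ] z 0.0696 n 413
90 88 mid [0.5163 0.2102] yaw 41.4 len 0.0215
120 103 mid [0.5162 0.21  ] yaw 41.5 len 0.0215
150 118 mid [0.5162 0.2102] yaw 41.0 len 0.0217
```

View pics/w4c.png

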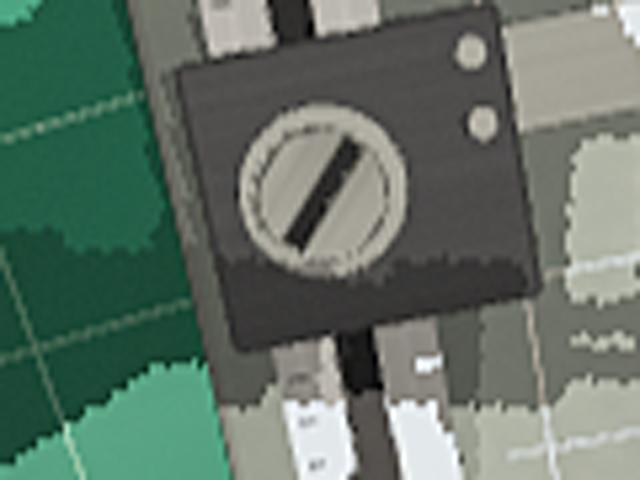

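```bash
python3 -m jog '[{"dp":[4.87,-0.18,0],"twist":1,"fingers":0.2},{"dp":[4.87,-0.18,0],"twist":1,"fingers":0.2},{"dp":[4.87,-0.18,2.5],"twist":1,"fingers":0.2},{"dp":[4.87,-0.18,4.7],"twist":1,"fingers":0.2},{"dp":[4.87,-0.18,4.7],"twist":1,"fingers":0.2},{"dp":[4.87,-0.18,4.7],"twist":1,"fingers":0.2}]'
python3 - <<'E'
from h import *
goto(.5157,.2059,.1535,72)
E
python3 -m jog '[{"dp":[0,0,0.2],"twist":0,"fingers":0.2},{"dp":[0,0,0.4],"twist":0,"fingers":0.2},{"dp":[0,0,0.5],"twist":0,"fingers":0.2},{"dp":[0,0,0.5],"twist":0,"fingers":0.2}]'
```

```text
time_s: 8.0
tool_pos: [0.5156, 0.2061, 0.1542]
tool_rot: [179.9, -0.1, 72.0]
force: [0.5, 0.6, -1.7]
grip_width: 0.0319
grasp_force: 45.0
pose [0.5156 0.2061 0.1542] [ 1.7994e+02 -7.0000e-02  7.2040e+01] F [ 0.5  0.6 -1.7] t 8.0
dp cm [-0.01  0.02  0.07] twist 0.0
time_s: 8.5
tool_pos: [0.515, 0.2061, 0.1481]
tool_rot: [-180.0, -0.0, 72.1]
force: [-0.3, 0.6, -2.7]
grip_width: 0.0317
grasp_force: 45.0
```

```bash
python3 -m jog '[{"dp":[0,0,0.15],"twist":0,"fingers":0.2},{"dp":[0,0,0.3],"twist":0,"fingers":0.2},{"dp":[0,0,0.3],"twist":0,"fingers":0.2}]'
python3 -m jog '[{"dp":[0,0,0.1],"twist":0,"fingers":0.2},{"dp":[0,0,0.2],"twist":0,"fingers":0.2},{"dp":[0,0,0.2],"twist":0,"fingers":0.2}]'
```

```text
time_s: 8.88
tool_pos: [0.5149, 0.206, 0.1449]
tool_rot: [-180.0, 0.0, 72.1]
force: [0.5, -0.8, -2.9]
grip_width: 0.0318
grasp_force: 45.0
time_s: 9.25
tool_pos: [0.5149, 0.206, 0.143]
tool_rot: [-180.0, 0.0, 72.0]
force: [-0.9, -0.3, -0.8]
grip_width: 0.0321
grasp_force: 45.0
```

```bash
python3 -m jog '[{"dp":[0,0,0.1],"twist":0,"fingers":0.2},{"dp":[0,0,0.1],"twist":0,"fingers":0.2}]'
python3 -m jog '[{"dp":[0,0,0.1],"twist":0,"fingers":0.2},{"dp":[0,0,0.1],"twist":0,"fingers":0.2}]'
```

```text
time_s: 9.5
tool_pos: [0.5151, 0.2061, 0.1424]
tool_rot: [180.0, -0.0, 72.0]
force: [-0.9, -0.5, -0.0]
grip_width: 0.0318
grasp_force: 45.0
time_s: 9.75
tool_pos: [0.5152, 0.2061, 0.1422]
tool_rot: [180.0, -0.0, 72.0]
force: [-1.9, -0.8, 5.6]
grip_width: 0.0323
grasp_force: 45.0
```

The blade is seated: contact came with the tip at about slot-floor height, roughly 6 mm below head top. Now I turn it clockwise.

```bash
python3 -m jog '[{"dp":[0,0,0],"twist":5,"fingers":0.2},{"dp":[0,0,0],"twist":10,"fingers":0.2},{"dp":[0,0,0],"twist":15,"fingers":0.2},{"dp":[0,0,0],"twist":20,"fingers":0.2},{"dp":[0,0,0],"twist":20,"fingers":0.2}]'
python3 -c "
from h import *
o=env.get_obs();print(o['wrist_torque'],o['force'])"
```

```text
time_s: 10.38
tool_pos: [0.5147, 0.207, 0.1422]
tool_rot: [-179.9, -0.1, 52.1]
force: [-2.2, 1.1, 6.3]
grip_width: 0.0316
grasp_force: 45.0
[-0.0150328   0.94214425  0.0946651 ] [-2.23122226  1.14074029  6.28633067]
```

```bash
python3 -m jog '[{"dp":[0,0,0],"twist":5,"fingers":0.2},{"dp":[0,0,0],"twist":10,"fingers":0.2},{"dp":[0,0,0],"twist":15,"fingers":0.2},{"dp":[0,0,0],"twist":20,"fingers":0.2},{"dp":[0,0,0],"twist":24,"fingers":0.2},{"dp":[0,0,0],"twist":24,"fingers":0.2}]'
python3 -c "
from h import *
o=env.get_obs();print(o['wrist_torque'],o['force'])"
python3 -m jog '[{"dp":[0,0,0],"twist":3,"fingers":0.2},{"dp":[0,0,0],"twist":3,"fingers":0.2}]'
python3 -c "
from h import *
o=env.get_obs();print(o['wrist_torque'],o['force'])"
```

```text
time_s: 11.12
tool_pos: [0.5141, 0.2078, 0.1422]
tool_rot: [-179.8, 0.0, 28.1]
force: [-4.1, 1.4, 6.7]
grip_width: 0.0316
grasp_force: 45.0
[0.30977814 1.37186858 0.09284968] [-4.05682522  1.42693841  6.74785344]
time_s: 11.38
tool_pos: [0.514, 0.2079, 0.1422]
tool_rot: [-179.8, 0.0, 25.1]
force: [-3.1, 0.8, 6.3]
grip_width: 0.0317
grasp_force: 45.0
[0.34559718 1.41619674 0.13415342] [-3.13926039  0.84031564  6.3486635 ]
```

```bash
for i in 1; do python3 -m jog '[{"dp":[0,0,0],"twist":2,"fingers":0.2},{"dp":[0,0,0],"twist":4,"fingers":0.2},{"dp":[0,0,0],"twist":4,"fingers":0.2}]'
python3 -c "
from h import *
o=env.get_obs();print(o['wrist_torque'],o['force'])"; done
python3 -m jog '[{"dp":[0,0,0],"twist":2,"fingers":0.2},{"dp":[0,0,0],"twist":3,"fingers":0.2},{"dp":[0,0,0],"twist":3,"fingers":0.2}]'
python3 -c "
from h import *
o=env.get_obs();print(o['wrist_torque'],o['force'])"
```

```text
time_s: 11.75
tool_pos: [0.5139, 0.2081, 0.1422]
tool_rot: [-179.8, 0.0, 21.1]
force: [-4.4, 2.2, 6.4]
grip_width: 0.032
grasp_force: 45.0
[0.47630003 1.39119761 0.15992446] [-4.41272339  2.20533026  6.35819527]
time_s: 12.12
tool_pos: [0.5139, 0.2082, 0.1422]
tool_rot: [-179.8, 0.0, 18.1]
force: [-4.5, 1.9, 6.4]
grip_width: 0.0317
grasp_force: 45.0
[0.45944604 1.45470514 0.16227673] [-4.48160545  1.90425896  6.44698183]
```

```bash
python3 -m jog '[{"dp":[0,0,0],"twist":2,"fingers":0.2},{"dp":[0,0,0],"twist":4,"fingers":0.2},{"dp":[0,0,0],"twist":4,"fingers":0.2}]'
python3 -c "
from h import *
o=env.get_obs();print(o['wrist_torque'],o['force'])"
python3 -m jog '[{"dp":[0,0,0],"twist":2,"fingers":0.2},{"dp":[0,0,0],"twist":4,"fingers":0.2},{"dp":[0,0,0],"twist":4,"fingers":0.2}]'
python3 -c "
from h import *
o=env.get_obs();print(o['wrist_torque'],o['force'])"
```

```text
time_s: 12.5
tool_pos: [0.5139, 0.2083, 0.1422]
tool_rot: [-179.8, 0.0, 14.1]
force: [-5.5, 1.9, 6.4]
grip_width: 0.0319
grasp_force: 45.0
[0.56048266 1.45186386 0.12175836] [-5.53225632  1.9311777   6.38656407]
time_s: 12.88
tool_pos: [0.5138, 0.2085, 0.1422]
tool_rot: [-179.8, 0.1, 10.2]
force: [-4.8, 2.1, 6.2]
grip_width: 0.0315
grasp_force: 45.0
[0.67613223 1.46718015 0.27220322] [-4.83998304  2.06207067  6.21411717]
```

```bash
python3 -m jog '[{"dp":[0,0,0],"twist":2,"fingers":0.2},{"dp":[0,0,0],"twist":3,"fingers":0.2},{"dp":[0,0,0],"twist":3,"fingers":0.2}]'
python3 -c "
from h import *
o=env.get_obs();print(o['wrist_torque'],o['force'])"
python3 -m jog '[{"dp":[0,0,0],"twist":2,"fingers":0.2},{"dp":[0,0,0],"twist":3,"fingers":0.2},{"dp":[0,0,0],"twist":3,"fingers":0.2}]' 55
python3 -c "
from h import *
o=env.get_obs();print(o['wrist_torque'],o['force'])"
```

```text
time_s: 13.25
tool_pos: [0.5138, 0.2087, 0.1422]
tool_rot: [-179.8, 0.1, 7.2]
force: [-4.0, 2.0, 6.6]
grip_width: 0.0315
grasp_force: 45.0
[0.6956055  1.50824825 0.4226882 ] [-4.03220488  1.96010815  6.55255698]
time_s: 13.62
tool_pos: [0.5138, 0.2088, 0.1422]
tool_rot: [-179.8, 0.1, 4.2]
force: [-4.5, 2.3, 5.9]
grip_width: 0.0319
grasp_force: 55.1
[0.72565891 1.42980987 0.54814537] [-4.49990797  2.26662167  5.85352597]
```

```bash
python3 -m jog '[{"dp":[0,0,0],"twist":-5,"fingers":0.2},{"dp":[0,0,0],"twist":-11,"fingers":0.2},{"dp":[0,0,0],"twist":-11,"fingers":0.2}]'
python3 -c "
from h import *
o=env.get_obs();print(o['wrist_torque'],o['force'])"
python3 -m jog '[{"dp":[0,0,-0.5],"twist":0,"fingers":0.2},{"dp":[0,0,-1.2],"twist":0,"fingers":0.2},{"dp":[0,0,-6],"twist":0,"fingers":0.2},{"dp":[-5,0,-6],"twist":0,"fingers":0.2},{"dp":[-5,0,-6],"twist":0,"fingers":0.2},{"dp":[-5,0,-6],"twist":0,"fingers":0.2}]'
python3 meas.py
```

```text
time_s: 14.0
tool_pos: [0.5143, 0.2082, 0.1422]
tool_rot: [-179.8, -0.0, 15.2]
force: [-3.8, 2.0, 5.2]
grip_width: 0.0317
grasp_force: 55.0
[0.63928433 1.17294664 0.00606777] [-3.7955452   2.04099585  5.21086155]
time_s: 14.75
tool_pos: [0.4673, 0.1926, 0.2015]
tool_rot: [180.0, -0.1, 15.0]
force: [-0.2, 0.6, -1.2]
grip_width: 0.0318
grasp_force: 55.0
[0.4673 0.1926 0.2015] [ 1.800e+02 -7.000e-02  1.501e+01]
guard 512 0.1852 0.1841
axis by guard [0.4707 0.1938] res 0.00025
 rel TCP in tool x,y mm [ 3.6 -0.3]
head px 250.3 136.0 12.4 [0.5163 0.2096 0.069 ] z 0.0695 n 411
90 83 mid [0.5151 0.2097] yaw -7.4 len 0.0216
120 104 mid [0.5159 0.2095] yaw -5.8 len 0.0217
150 136 mid [0.5165 0.2094] yaw -8.6 len 0.0217
```

View pics/w4c.png

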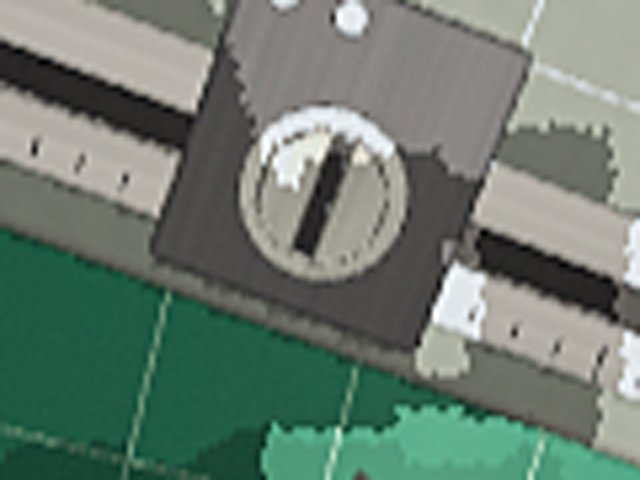

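The slot is now parallel to the shoe edges (yaw about -6°, equal to the trimmer x axis). The head centre is unchanged within 1 mm, so the screw is tight and the gauge has not shifted. I'll return the driver now.

```bash
python3 -m jog '[{"dp":[0,0,-5],"twist":0,"fingers":0.2},{"dp":[-1,5,-7.5],"twist":-5,"fingers":0.2},{"dp":[-10.7,56,-7.5],"twist":-44.4,"fingers":0.2},{"dp":[-10.7,56,-7.5],"twist":-44.4,"fingers":0.2},{"dp":[-10.7,56,-7.5],"twist":-44.4,"fingers":0.2},{"dp":[-10.7,56,-7.5],"twist":-44.4,"fingers":0.2},{"dp":[-10.7,56,-7.5],"twist":-44.4,"fingers":0.2},{"dp":[-10.7,56,-7.5],"twist":-44.4,"fingers":0.2}]'
python3 - <<'E'
from h import *
goto(.5086,-.376,.275,59.4)
E
```

```text
time_s: 15.8
tool_pos: [0.4975, -0.2086, 0.2768]
tool_rot: [179.9, 0.0, 59.5]
force: [1.2, 0.4, -1.9]
grip_width: 0.0318
grasp_force: 55.0
pose [ 0.4975 -0.2086  0.2768] [1.7987e+02 1.0000e-02 5.9490e+01] F [ 1.2  0.4 -1.9] t 15.8
dp cm [-13.86   9.46   0.18] twist 0.1
```

```bash
python3 -m jog '[{"dp":[-18.9,9.5,0],"twist":0,"fingers":0.2},{"dp":[-18.9,9.5,0],"twist":0,"fingers":0.2},{"dp":[-18.9,9.5,0],"twist":0,"fingers":0.2},{"dp":[-18.9,9.5,5],"twist":0,"fingers":0.2},{"dp":[-18.9,9.5,7],"twist":0,"fingers":0.2},{"dp":[-18.9,9.5,7],"twist":0,"fingers":0.2},{"dp":[-18.9,9.5,7],"twist":0,"fingers":0.2}]'
cat > hole.py <<'E'
from h import *
from scipy.optimize import least_squares
o=env.get_obs(); p=o['tool_pos']; c=cam('wrist'); w=cloud(c); print(p.round(4),o['tool_rot'].round(2))
zg=p[2]+.0187-.035
m=(np.hypot(w[...,0]-p[0],w[...,1]-p[1])<.026)&(abs(w[...,2]-zg)<.006); v,u=np.nonzero(m)
Q=np.array([onz(c,x,v[u==x].min()-.5,zg)[:2] for x in np.unique(u)])
A=least_squares(lambda s:np.hypot(*(Q-s).T)-.020,p[:2],loss='soft_l1',f_scale=.0005).x
h=((np.hypot(w[...,0]-.510,w[...,1]+.374)<.022)&(w[...,2]<.070)&(w[...,2]>0)).astype(np.uint8)
k,l,s,ce=cv2.connectedComponentsWithStats(h); i=1+np.argmax(s[1:,4])
v,u=np.nonzero(l==i)
W=np.array([onz(c,x,y,.075)[:2] for x,y in zip(u,v)]).astype(np.float32)
(H,r)=cv2.minEnclosingCircle(W*1000); H=np.array(H)/1000
print('axis',A.round(4),'hole',H.round(4),'r mm',round(r,1),'ext',np.ptp(W,0).round(4),s[i,4])
T=p[:2]+H-A; print('TCP target',T.round(4)); goto(*T,.11)
x,y=map(int,ce[i]); y0=max(0,y-50); cv2.imwrite('pics/h1.png',cv2.resize(c['pixels'][y0:y0+100,x-66:x+67],(640,480),interpolation=2))
E
python3 hole.py
```

```text
time_s: 16.68
tool_pos: [0.4843, -0.4165, 0.2075]
tool_rot: [179.9, -0.0, 59.6]
force: [-0.1, -0.8, -1.5]
grip_width: 0.0318
grasp_force: 55.0
[ 0.4843 -0.4165  0.2075] [179.89  -0.    59.61]
axis [ 0.4857 -0.4126] hole [ 0.5084 -0.3716] r mm 11.2 ext [0.0221 0.0221] 361
TCP target [ 0.5069 -0.3755]
pose [ 0.4843 -0.4166  0.2079] [ 1.7985e+02 -1.0000e-02  5.9600e+01] F [-1.1 -0.2 -1.6] t 16.725
dp cm [ 4.69 -0.13  9.79] twist None
```

View pics/h1.png

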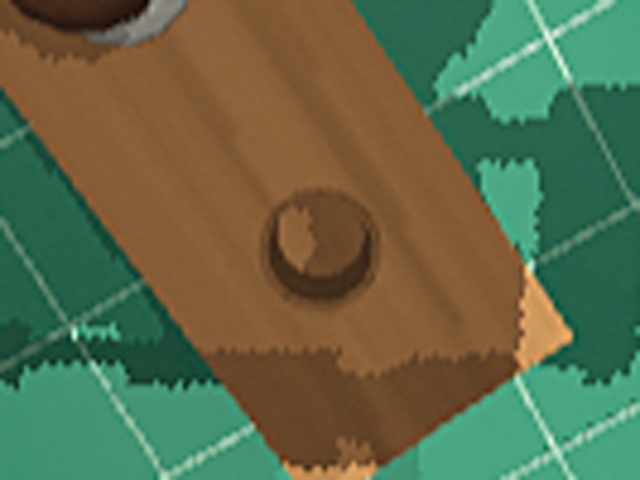

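The view shows the empty hole at (320,245) in the crop, 22 mm across, and its position agrees with the pose recorded at the grasp.

```bash
python3 -m jog '[{"dp":[4.7,-0.1,0],"twist":0,"fingers":0.2},{"dp":[4.7,-0.1,0],"twist":0,"fingers":0.2},{"dp":[4.7,-0.1,0],"twist":0,"fingers":0.2},{"dp":[4.7,-0.1,3],"twist":0,"fingers":0.2},{"dp":[4.7,-0.1,5],"twist":0,"fingers":0.2},{"dp":[4.7,-0.1,6.5],"twist":0,"fingers":0.2},{"dp":[4.7,-0.1,6.5],"twist":0,"fingers":0.2}]'
python3 -m jog '[{"dp":[0,0,1],"twist":0,"fingers":0.2},{"dp":[0,0,2],"twist":0,"fingers":0.2},{"dp":[0,0,3],"twist":0,"fingers":0.2},{"dp":[0,0,3.7],"twist":0,"fingers":0.2},{"dp":[0,0,3.7],"twist":0,"fingers":0.2}]'
```

```text
time_s: 17.6
tool_pos: [0.5049, -0.376, 0.14]
tool_rot: [-179.9, 0.0, 59.4]
force: [0.6, -0.2, -1.3]
grip_width: 0.0315
grasp_force: 55.0
time_s: 18.23
tool_pos: [0.5053, -0.3759, 0.1033]
tool_rot: [-179.9, -0.0, 59.5]
force: [-0.2, -0.4, -1.9]
grip_width: 0.0314
grasp_force: 55.0
```

```bash
python3 -m jog '[{"dp":[0,0.1,0.2],"twist":0,"fingers":0.2},{"dp":[0,0.1,0.35],"twist":0,"fingers":0.2},{"dp":[0,0.1,0.35],"twist":0,"fingers":0.2}]'
python3 -m jog '[{"dp":[0,0,0.1],"twist":0,"fingers":0.2},{"dp":[0,0,0.2],"twist":0,"fingers":0.2},{"dp":[0,0,0.2],"twist":0,"fingers":0.2}]'
```

```text
time_s: 18.6
tool_pos: [0.5065, -0.3768, 0.1006]
tool_rot: [180.0, -0.0, 59.5]
force: [-0.0, 0.5, -2.4]
grip_width: 0.0316
grasp_force: 55.0
time_s: 18.98
tool_pos: [0.5065, -0.3768, 0.0986]
tool_rot: [-180.0, -0.0, 59.4]
force: [-0.6, -0.1, -2.0]
grip_width: 0.032
grasp_force: 55.0
```

```bash
python3 -m jog '[{"dp":[0,0,0.1],"twist":0,"fingers":0.2},{"dp":[0,0,0.15],"twist":0,"fingers":0.2},{"dp":[0,0,0.15],"twist":0,"fingers":0.2}]'
python3 -m jog '[{"dp":[0,0,0.1],"twist":0,"fingers":0.2},{"dp":[0,0,0.1],"twist":0,"fingers":0.2}]'
```

```text
time_s: 19.35
tool_pos: [0.5065, -0.3768, 0.0984]
tool_rot: [180.0, -0.1, 59.4]
force: [-2.3, 2.9, 7.1]
grip_width: 0.0314
grasp_force: 55.0
time_s: 19.6
tool_pos: [0.5065, -0.3768, 0.0984]
tool_rot: [180.0, -0.1, 59.4]
force: [-4.2, 4.5, 12.7]
grip_width: 0.0318
grasp_force: 55.0
```

The guard rests on the block at the original grasp height (TCP z 0.0984). Now I release and back off.

```bash
python3 -m jog '[{"dp":[0,0,-0.1],"twist":0,"fingers":0.6},{"dp":[0,0,-0.1],"twist":0,"fingers":0.6},{"dp":[0,0,-0.1],"twist":0,"fingers":0.6},{"dp":[0,0,-0.1],"twist":0,"fingers":0.6}]'
python3 -m jog '[{"dp":[0,0,-3],"twist":0,"fingers":0.6},{"dp":[0,0,-8],"twist":0,"fingers":0.6},{"dp":[0,0,-16],"twist":0,"fingers":0.6},{"dp":[-6,0,-16],"twist":0,"fingers":0.6},{"dp":[-6,0,-16],"twist":0,"fingers":0.6},{"dp":[-6,0,-16],"twist":0,"fingers":0.6}]'
python3 - <<'E'
from h import *
for n in('wrist','scene','top'):
    c=cam(n); w=cloud(c); cv2.imwrite('pics/%s9.png'%n,c['pixels'])
    m=(np.hypot(w[...,0]-.510,w[...,1]+.374)<.035)&(w[...,2]>.10)&(w[...,2]<.17)
    if m.sum(): q=w[m]; zt=np.percentile(q[:,2],95); t=q[q[:,2]>zt-.006]; print(n,m.sum(),'ztop',zt.round(4),((t.min(0)+t.max(0))/2).round(4))
print(env.get_obs()['time_s'],env.get_obs()['grip_width'])
a=cv2.imread('pics/scene9.png'); b=cv2.imread('pics/wrist9.png'); cv2.imwrite('pics/fin.png',cv2.resize(np.hstack([a,b]),(800,300)))
E
```

```text
time_s: 20.1
tool_pos: [0.5064, -0.3767, 0.0968]
tool_rot: [-180.0, 0.0, 59.5]
force: [0.4, 0.5, -0.1]
grip_width: 0.0517
grasp_force: 0.0
time_s: 20.85
tool_pos: [0.4756, -0.4286, 0.2567]
tool_rot: [-180.0, -0.0, 59.4]
force: [-0.1, -0.1, -0.1]
grip_width: 0.0521
grasp_force: 0.0
wrist 995 ztop 0.1567 [ 0.5075 -0.3737  0.1558]
scene 360 ztop 0.157 [ 0.5104 -0.3748  0.1554]
top 212 ztop 0.1576 [ 0.5069 -0.377   0.1555]
21.0 0.052437188194865425
```

View pics/fin.png

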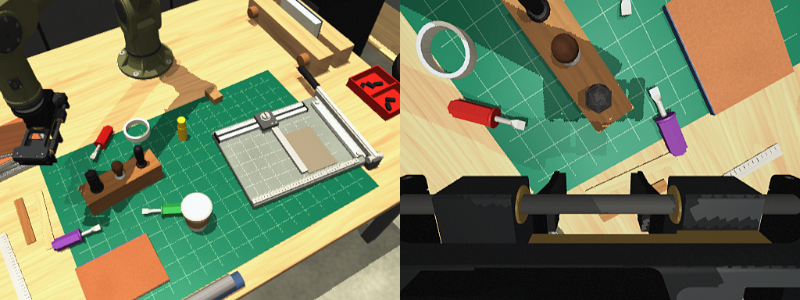

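The driver stands in its hole with its top at z 0.156, and the other tools are in place. The free-standing look-alikes have toppled without the arm coming near them, so I'll check that the cup hasn't moved.

```bash
python3 - <<'E'
from h import *
def st(c):
    w=cloud(c); m=(np.hypot(w[...,0]-.71,w[...,1]+.16)<.08)&(abs(w[...,2]-.108)<.006); q=w[m]
    g=(np.hypot(w[...,0]-.516,w[...,1]-.209)<.06)&(abs(w[...,2]-.058)<.005)
    return q.mean(0).round(4),m.sum(),w[g].mean(0).round(4),[w[(np.hypot(w[...,0]-x,w[...,1]-y)<.025)&(w[...,2]>.11)].mean(0).round(4) for x,y in((.502,-.303),(.497,-.2315))]
for n in('top','scene'):
    a=dict(np.load('pics/%s1.npz'%n)); print(n,st(a)); print(n,st(cam(n)))
E
```

```text
top (array([ 0.7114, -0.1625,  0.1075]), np.int64(784), array([0.5261, 0.2033, 0.0579]), [array([ 0.5018, -0.3009,  0.1356]), array([ 0.4956, -0.229 ,  0.1538])])
top (array([ 0.7117, -0.1625,  0.1074]), np.int64(775), array([0.526 , 0.2037, 0.0581]), [array([ 0.5018, -0.3008,  0.1357]), array([ 0.4956, -0.229 ,  0.1536])])
scene (array([ 0.7162, -0.162 ,  0.1077]), np.int64(1150), array([0.5296, 0.2032, 0.0584]), [array([ 0.5102, -0.3029,  0.1328]), array([ 0.5041, -0.232 ,  0.1438])])
scene (array([ 0.7163, -0.162 ,  0.1077]), np.int64(1155), array([0.5296, 0.2032, 0.0582]), [array([ 0.5104, -0.3028,  0.1329]), array([ 0.5041, -0.2321,  0.1436])])
```

The cup, gauge, awl and cross driver have not moved.

```bash
python3 -c "
from cell import env
print(env.sign_off())"
```

```text
the job is handed in; nothing more can be done
None
```

The clamp screw is turned to its stop with the gauge unshifted, the flat driver is fully down in its hole again, and the job is handed in; the three free-standing look-alike drivers toppled during the run, though the arm never came near them.

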